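Put away the washed filtration parts

ROBOT

A 7-joint arm with a two-finger parallel gripper is mounted at the origin on the work surface. World frame = base frame: x ahead of the robot, y to its left, z up, the work surface at z = 0. Lengths are in m, angles in rad, forces in N, time in s.
With the tool pointing down it reaches from about 0.4 to 0.85 m from the base axis. Payload 10.4 kg.
Tool frame: the origin (TCP) lies at the very end of the fingers, on their centre line; the grasp point (between the pads) lies 19 mm behind it; x points along the fingers, y is the direction in which the jaws open and shut, and the axes are right-handed (so a half turn about x gives the same grasp; the last joint's range is limited). The gripper opens to 85 mm and grips with 20 to 120 N. Pads are 22 mm wide; open, the fingers measure 114 mm over their backs; the gripper's body (76 mm by 85 mm) begins 54 mm behind the grasp point. The pads swing forward as they close: fully open they stand 13 mm farther back than shut.
Start: joints at [1.105, 0.332, -0.065, 1.46, 0.022, 1.35, -0.088], TCP at [0.268, -0.565, 0.2] pointing down, gripper open.
Joint ranges: [-2.6, 2.6], [-0.5, 2.12], [-1.47, 1.34], [0.16, 2.42], [-1.27, 4.41], [0.06, 2.06], [-2.6, 2.6]. Speed limits (rad/s): [2.22, 2.22, 2.79, 2.79, 3.14, 3.14, 3.14].

INTERFACE

Orientations are given as a unit quaternion [x, y, z, w].
In Python, from workcell import monitor, camera, ticket, regions_of gives the robot as it stands.
- The arm moves only by the tool step_arm, never from a script. Its argument "increments" is a list of rows, each a list of 5 numbers: the finger opening in m, from 0 to 0.0854, then the shift along the world's x, y, z in m, then the turn about the world's z in rad. A call has 1 to 12 rows; each row shifts and turns the commanded pose from where the row before left it; what a row does not reach is not made up. A row lasts 1/12 s, in which the tool goes at most 41.7 mm and 7.16 degrees, less where a joint would pass 70% of its speed; a pose out of reach is approached as far as the arm can. A call with a gripper value outside its range is refused whole. The fingers move at their own pace and stop on an object; "force" is the grip in N (left out, the last holds). Time passes only in rows, so rows that do not move let the fingers close. It gives the time, the measured TCP pose, the force and the opening at its end, in the units of the state.
- monitor.get_obs(): the state, without advancing time (a new reading comes with each control period).
- camera(name): name is "side" or "top" or "wrist"; returns a dict with "color" (384x512x3 uint8, red, green, blue), "range_z" (384x512 float32, m along the optical axis (not along the pixel's ray), 0 where there is no reading), "fx", "fy", "cx", "cy" (pixels), "cam_to_world" (4x4, takes a point from camera to world coordinates). Camera axes: x right, y up, looking along -z (the intrinsics and any distortion apply to the point x, -y, -z); pixel columns grow to the right and rows downward; lengths in m; the calibration is good to about 2 mm. A picture is of the moment at which its call begins.
- ticket.hand_in(): hands the job in, once; it reports no verdict.
Trained networks look in a picture, given as the dict that the camera call returned (one of the last four; its "shot" number tells which), for a name from the list of things; names that differ only in an ending like _2 or _b are one class to them, and where a whole thing is asked for, a point or a joint stands for the part that bears it (a point fixed in the world has none). Each returns a list of dicts, best first, with "p" (0 to 1); they miss things now and then, are a little off and sometimes report something else, mostly with a low value. They report only what shows in the picture. A call takes as long as a camera call. They do not tell look-alikes from the thing itself.
- regions_of(picture, query): "region" (384x512 bool, what is visible of it) and "centre" ([row, column] in pixels, amid what is visible of it).
The state is a dict: "clock": time; "joint_pos": joint angles; "joint_velocities": joint speeds; "tau": joint torques, N m; "position": TCP position; "ee_rot": TCP orientation; "ft_force": force on the tool from outside, world axes, zero at the start; "torque": the same for the moment, N m; "grip_width": opening from 0.0 (shut) to 1.0 (fully open).
Only numpy, scipy, OpenCV 4.12 (cv2) and the standard library are available. Lean on these libraries where they do the work, as an engineer would, in place of code of your own. Each camera call takes 0.05 s, during which the arm holds its last target. There are 200 camera calls.

TASK

Sort the washed filtration parts: lay both white screw caps flat, side by side, in the plain undivided tray, and stand the two steel filter cups upright in the two-bay tray, one in each bay. Fit the steel plug into the open port of the manifold block, fully home until its shoulder rests on the block. Leave the two small brown vials where they stand.

Things in the scene. Friction and masses are not known exactly. Their poses are not given: they have to be found in the camera images.
- cap_a_mid (a point): White ribbed screw cap of a sample bottle, a plain disc with a closed flat top, 41 mm across and 30 mm high, lying flat on the bench, top up. The point is its centre, 15 mm above its underside; z is its upward axis. One of two alike.
- cap_b_mid (a point): White ribbed screw cap of a sample bottle, a plain disc with a closed flat top, 41 mm across and 30 mm high, lying flat on the bench, top up. The point is its centre, 15 mm above its underside; z is its upward axis. The other of the two.
- cup_a_mid (a point): Open stainless-steel filter cup, a plain cylinder 50 mm across outside and 64 mm high, wall 3 mm, standing mouth up. The point is its centre, 32 mm above its underside; z is its upward axis. One of two alike.
- cup_b_mid (a point): Open stainless-steel filter cup, a plain cylinder 50 mm across outside and 64 mm high, wall 3 mm, standing mouth up. The point is its centre, 32 mm above its underside; z is its upward axis. The other of the two.
- plug_mid (a point): Steel port plug, 76 mm high, standing on its foot: a round shank 26 mm in diameter, 30 mm long, with a 3 mm chamfer at the foot, and above it a head 34 mm in diameter, 46 mm high. The point is 38 mm above the foot, 8 mm above the head's underside (the shoulder); z up. Take it by the head, 15 to 20 mm above this point, so the fingers stay clear of the block when it is home.
- cap_tray: Plain undivided low white tray for the caps, fixed. Outside 133 mm along its x and 178 mm along its y, 13 mm high; wall and floor 4 mm. The two caps lie side by side along its y, e.g. 40 mm either side of the centre. Origin: centre of its underside on the bench; z up.
- cup_tray: Low white tray parted by a wall across its middle into two equal bays for the cups, fixed. Outside 100 mm along its x and 184 mm along its y, 13 mm high; walls, divider and floor 4 mm. The bays' centres lie 45 mm either side of the origin along y, each bay 92 mm by 86 mm inside. Origin: centre of its underside on the bench; z up.
- port (a point): Centre of the mouth of the open port in the manifold, level with its top; z up. The manifold is a fixed steel block 64 x 64 mm, 45 mm high, with a lower pipe stub either way along y (170 mm over the flanges). Bore upright, 27.5 mm in diameter, 3 mm chamfer, 34 mm deep; the plug is home when its shoulder rests on the block's top.
- vial_a_mid (a point): Small brown glass vial with a black lid, about 28 mm across and 50 mm high, standing among the parts. Not part of the sorting; it is to stay where it is. The point is its centre, about 25 mm up.
- vial_b_mid (a point): Small brown glass vial with a black lid, about 28 mm across and 50 mm high, standing among the parts. Not part of the sorting; it is to stay where it is. The point is its centre, about 25 mm up.
Mind the look-alikes: they are no part of the job. Leave any blue look-alike of the part that bears cup_b_mid alone.

How it is judged:
By the outcome, as a careful person would: the job done as asked, in the order asked, and still so for the second after the job is handed in, with the robot touching nothing.
It also fails if it takes over 128 s, if anything falls off the work surface, if the arm or the gripper's body presses on something with over 40 N, if the wrist force passes 120 N, or if a joint passes its speed limit or range.

## Working session

There is one attempt and no reset: what is moved stays moved. The work goes in short steps, Python scripts to look and compute and a tool call to move; the robot and the scene stay as the last step left them, time stands still between calls to the robot, and variables do not carry over. Pictures are saved under pics/ and viewed, about 12 in all and at most 16, crops included, and the job is handed in when it is done.

Besides the shell and the picture viewer there is one more tool, called after "Request:" as name(argument=value, ...) on one line, values as JSON. step_arm: Moves the arm, as the interface text tells. Its arguments: {"type":"object","properties":{"increments":{"type":"array"},"force":{"type":"number"}},"required":["increments"]}

```bash
mkdir -p pics
cat > h.py <<'E'
import numpy as np, cv2
from workcell import monitor, camera, ticket, regions_of
def world(p):
    z=p["range_z"]; r,c=np.mgrid[:z.shape[0],:z.shape[1]]
    X=np.stack([(c-p["cx"])/p["fx"]*z,-(r-p["cy"])/p["fy"]*z,-z,np.ones_like(z)],-1)
    W=(X@np.array(p["cam_to_world"]).T)[...,:3]; W[z==0]=np.nan; return W
def save(p,n,s=1.5): cv2.imwrite(f"pics/{n}.png",cv2.resize(p["color"][...,::-1],None,fx=s,fy=s))
def st():
    o=monitor.get_obs(); print({k:np.round(o[k],3).tolist() for k in("clock","position","ee_rot","ft_force","grip_width","joint_pos")})
def find(p,q,W,pm=0.2,top=0.004):
    for d in regions_of(p,q):
        if d["p"]<pm: continue
        m=d["region"]&np.isfinite(W[...,2]); P=W[m]
        if len(P)<5: continue
        zt=np.percentile(P[:,2],97); T=P[P[:,2]>zt-top]
        (a,b),rad=cv2.minEnclosingCircle(T[:,:2].astype(np.float32))
        print(q,"p%.2f"%d["p"],"px",np.round(d["centre"]),"n",m.sum(),"ztop %.3f"%zt,"mec",np.round([a,b,rad],3),"mid",np.round((T[:,:2].min(0)+T[:,:2].max(0))/2,3),"col",p["color"][d["region"]].mean(0).round())
E
python3 - <<'E'
from h import *
st()
p=camera("top"); W=world(p); save(p,"top0")
for q in ["cap_a_mid","cup_a_mid","plug_mid","cap_tray","cup_tray","port","vial_a_mid"]: find(p,q,W)
q=camera("side"); save(q,"side0")
E
```

```text
{'clock': 0.0, 'position': [0.268, -0.564, 0.199], 'ee_rot': [-0.69, -0.156, 0.69, -0.155], 'ft_force': [0.438, 0.452, 0.457], 'grip_width': 1.0, 'joint_pos': [1.105, 0.333, -0.065, 1.461, 0.022, 1.35, -0.088]}
cap_a_mid p0.67 px [244. 336.] n 236 ztop 0.034 mec [ 0.405 -0.171  0.02 ] mid [ 0.404 -0.17 ] col [201. 198. 199.]
cup_a_mid p0.57 px [278. 392.] n 555 ztop 0.066 mec [ 0.336 -0.301  0.025] mid [ 0.335 -0.301] col [127. 121. 120.]
plug_mid p0.62 px [215. 264.] n 212 ztop 0.081 mec [ 0.452 -0.002  0.017] mid [ 0.453 -0.002] col [173. 165. 163.]
cap_tray p0.86 px [173. 373.] n 3847 ztop 0.015 mec [ 0.588 -0.256  0.108] mid [ 0.588 -0.255] col [214. 212. 210.]
cup_tray p0.78 px [156. 156.] n 3017 ztop 0.015 mec [0.599 0.271 0.102] mid [0.598 0.27 ] col [210. 208. 208.]
port p0.97 px [147. 271.] n 1409 ztop 0.049 mec [ 0.632 -0.001  0.081] mid [ 0.634 -0.001] col [157. 150. 148.]
vial_a_mid p0.47 px [221. 367.] n 151 ztop 0.054 mec [ 0.461 -0.248  0.012] mid [ 0.46  -0.247] col [61. 51. 45.]
```

View pics/top0.png

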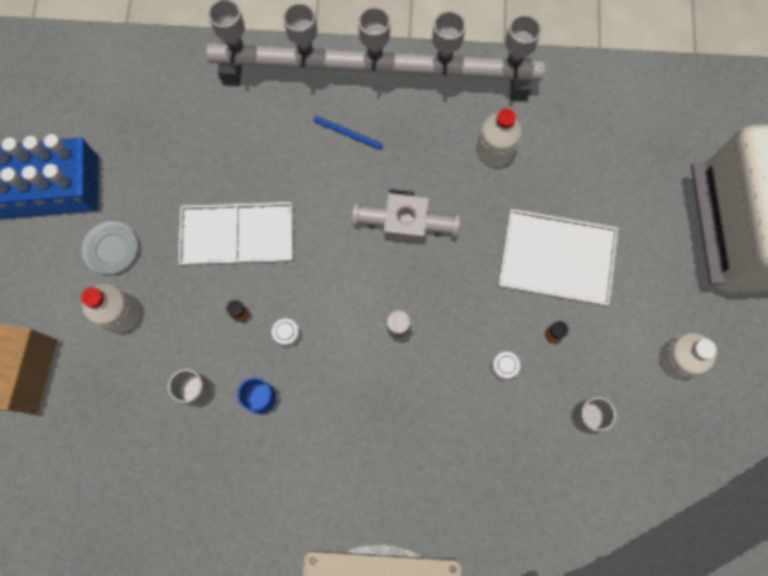

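View pics/side0.png

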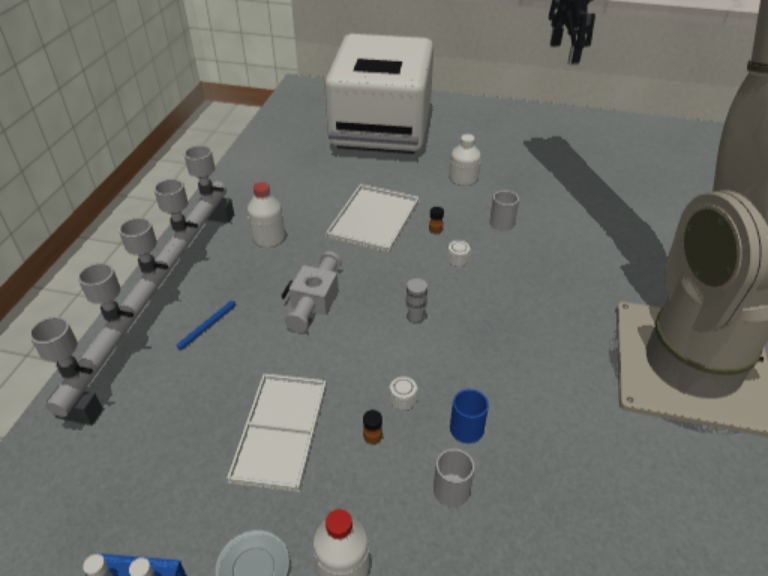

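The top view shows caps at px (285,331) and (506,365), steel cups at (186,386) and (598,414), and a blue look-alike cup at (256,395). The plug is at (398,322), the port at (407,215), and the vials at (237,310) and (557,331). Next I'll measure all of these from the depth.

Run:
```python
from h import *
from scipy.spatial.transform import Rotation as R
o=monitor.get_obs(); M=R.from_quat(o["ee_rot"]).as_matrix(); print("tool x",M[:,0].round(2),"tool y",M[:,1].round(3))
p=camera("top"); W=world(p); C=p["cam_to_world"]; print("cam",np.round(np.array(C)[:3],3).tolist())
print("bench z",np.nanmedian(W[200:300,150:350,2]))
for n,(c,r) in dict(capL=(285,331),capR=(506,365),cupL=(186,386),blue=(256,395),cupR=(598,414),plug=(398,322),vL=(237,310),vR=(557,331)).items():
    r,c=int(r/1.5),int(c/1.5); P=W[r-20:r+21,c-20:c+21].reshape(-1,3); P=P[P[:,2]>0.015]
    P=P[np.hypot(*(P[:,:2]-np.median(P[:,:2],0)).T)<0.045]
    zt=np.percentile(P[:,2],95); T=P[P[:,2]>zt-.006]; a,rad=cv2.minEnclosingCircle(T[:,:2].astype(np.float32))
    print(n,"zt %.3f"%zt,np.round(a,4),"r %.4f"%rad,"mid",((T[:,:2].min(0)+T[:,:2].max(0))/2).round(4),len(T))
for q in["cap_tray","cup_tray"]:
    m=regions_of(p,q)[0]["region"]; print(q,cv2.minAreaRect(W[m][:,:2].astype(np.float32)))
m=np.zeros_like(W[...,2],bool); m[125:162,252:292]=1
T=W[m&(W[...,2]>.042)&(W[...,2]<.055)]; print("block",cv2.minAreaRect(T[:,:2].astype(np.float32)),T[:,2].mean())
```

```text
tool x [-0.  0. -1.] tool y [ 0.428 -0.904 -0.   ]
cam [[0.059, 0.969, -0.24, 0.24], [-0.998, 0.058, -0.012, 0.006], [0.002, 0.241, 0.971, 1.105]]
bench z 0.0013015860812717328
capL zt 0.035 [0.4374 0.1729] r 0.0206 mid [0.4371 0.1731] 214
capR zt 0.034 [ 0.4048 -0.1716] r 0.0209 mid [ 0.405  -0.1708] 236
cupL zt 0.066 [0.341  0.3071] r 0.0250 mid [0.3407 0.3071] 113
blue zt 0.067 [0.3349 0.2049] r 0.0250 mid [0.3354 0.2047] 96
cupR zt 0.066 [ 0.3361 -0.302 ] r 0.0258 mid [ 0.3352 -0.301 ] 113
plug zt 0.080 [ 0.4525 -0.0017] r 0.0173 mid [ 0.4532 -0.002 ] 163
vL zt 0.054 [0.4647 0.2502] r 0.0131 mid [0.4647 0.2504] 99
vR zt 0.054 [ 0.4612 -0.2479] r 0.0137 mid [ 0.4618 -0.2485] 97Traceback (most recent call last):
  File "<stdin>", line 12, in <module>
IndexError: list index out of range
```

Run:
```python
from h import *
p=camera("top"); W=world(p)
for q,c in dict(cap_tray=(0.588,-.255),cup_tray=(.598,.27)).items():
    m=(W[...,2]>.0035)&(W[...,2]<.03)&(np.abs(W[...,0]-c[0])<.11)&(np.abs(W[...,1]-c[1])<.12)
    n,l,s,_=cv2.connectedComponentsWithStats(m.astype(np.uint8)); m=l==1+s[1:,4].argmax()
    print(q,cv2.minAreaRect(W[m][:,:2].astype(np.float32)))
m=np.zeros_like(W[...,2],bool); m[125:162,252:292]=1
T=W[m&(W[...,2]>.040)&(W[...,2]<.055)]; print("block",cv2.minAreaRect(T[:,:2].astype(np.float32)),T[:,2].mean())
H=W[m&(W[...,2]<.03)&(np.hypot(W[...,0]-.633,W[...,1]+.003)<.02)]; print(len(H),H.mean(0))
```

```text
cap_tray ((0.5885497331619263, -0.25957056879997253), (0.19465208053588867, 0.15226712822914124), 84.3403091430664)
cup_tray ((0.5998812317848206, 0.2737102210521698), (0.11631818860769272, 0.19705912470817566), 5.107292652130127)
block ((0.633821427822113, -0.009885907173156738), (0.09143315255641937, 0.06572664529085159), 86.41922760009766) 0.04583202304763587
75 [ 0.64197138 -0.00520326  0.01548298]
```

Request:
step_arm(increments=[[0.065,0.0152,0.04,0,0.125],[0.065,0.0152,0.04,0,0.125],[0.065,0.0152,0.04,0,0.125],[0.065,0.0152,0.04,0,0.125],[0.065,0.0152,0.04,0,0.125],[0.065,0.0152,0.04,0,0.125],[0.065,0.0152,0.04,0,0.125],[0.065,0.0152,0.04,0,0.125],[0.065,0.0152,0.04,0,0.125],[0.065,0,0.033,-0.02,0],[0.065,0,0,-0.03,0],[0.065,0,0,-0.03,0]])

```text
clock: 1.6
position: [0.4022, -0.1796, 0.1203]
ee_rot: [0.5, 0.499, -0.5, 0.502]
ft_force: [0.6, -1.3, -0.9]
grip_width: 0.763
```

Run:
```python
from h import *
st(); p=camera("wrist"); save(p,"w0",1); W=world(p); find(p,"cap_a_mid",W); st()
t=camera("side"); Wt=world(t); find(t,"port",Wt)
```

```text
{'clock': 1.6, 'position': [0.402, -0.18, 0.12], 'ee_rot': [0.5, 0.499, -0.5, 0.502], 'ft_force': [0.627, -1.262, -0.884], 'grip_width': 0.763, 'joint_pos': [0.788, 0.012, -0.47, 2.007, 0.007, 1.12, 0.315]}
cap_a_mid p0.68 px [173. 257.] n 1406 ztop 0.032 mec [ 0.405 -0.172  0.02 ] mid [ 0.405 -0.172] col [175. 173. 165.]
{'clock': 1.7, 'position': [0.398, -0.18, 0.117], 'ee_rot': [0.5, 0.502, -0.501, 0.497], 'ft_force': [-1.11, -0.371, -0.352], 'grip_width': 0.761, 'joint_pos': [0.789, 0.017, -0.468, 2.011, 0.008, 1.122, 0.316]}
port p0.70 px [196. 208.] n 1194 ztop 0.046 mec [ 0.634 -0.002  0.083] mid [ 0.633 -0.002] col [120. 119. 117.]
```

View pics/w0.png

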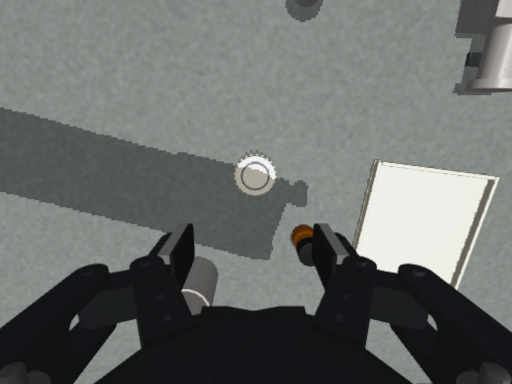

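The wrist view shows the cap at px (257,173), centred ahead of the fingers and agreeing with the top view. Going down to grasp it.

Request:
step_arm(increments=[[0.065,0.006,0.008,-0.03,0],[0.065,0,0,-0.03,0],[0.065,0,0,-0.02,0],[0.065,0,0,-0.015,0],[0.065,0,0,-0.01,0],[0.065,0,0,-0.005,0],[0.065,0,0,0,0],[0.065,0,0,0,0]], force=40)

```text
clock: 2.47
position: [0.4079, -0.1737, 0.0113]
ee_rot: [0.501, 0.499, -0.501, 0.5]
ft_force: [-0.3, 0.9, 0.2]
grip_width: 0.762
```

Request:
step_arm(increments=[[0.065,-0.003,0.002,-0.006,0],[0.065,0,0,0,0],[0.03,0,0,0,0],[0.03,0,0,0,0],[0.03,0,0,0,0],[0.03,0,0,0,0],[0.03,0,0,0,0],[0.03,0,0,0,0]], force=40)

```text
clock: 3.13
position: [0.4041, -0.1712, 0.0042]
ee_rot: [0.501, 0.499, -0.501, 0.499]
ft_force: [0.7, -0.2, -0.4]
grip_width: 0.354
```

Opening 0.354 is 30 mm, less than the cap's 41 mm, so something is off. Taking a look.

Run:
```python
from h import *
st(); p=camera("wrist"); s=camera("side"); 
im=np.vstack([cv2.resize(p["color"][100:384],(640,355)),cv2.resize(s["color"][120:240,240:420],(360,240)).astype(np.uint8)[:, :360].repeat(1,0) if 0 else cv2.copyMakeBorder(cv2.resize(s["color"][120:240,240:420],(360,240)),0,0,0,280,0)])
cv2.imwrite("pics/w1.png",im[...,::-1])
t=camera("top");find(t,"cap_a_mid",world(t)); find(p,"cap_a_mid",world(p))
```

```text
{'clock': 3.133, 'position': [0.404, -0.171, 0.004], 'ee_rot': [0.501, 0.499, -0.501, 0.499], 'ft_force': [0.731, -0.248, -0.403], 'grip_width': 0.354, 'joint_pos': [0.749, 0.186, -0.478, 2.116, 0.112, 0.863, 0.202]}
cap_a_mid p0.46 px [242. 329.] n 61 ztop 0.034 mec [ 0.4   -0.158  0.011] mid [ 0.4   -0.158] col [123. 117. 110.]
cap_a_mid p0.71 px [222. 256.] n 3641 ztop 0.032 mec [ 0.405 -0.173  0.021] mid [ 0.405 -0.173] col [156. 153. 141.]
```

View pics/w1.png

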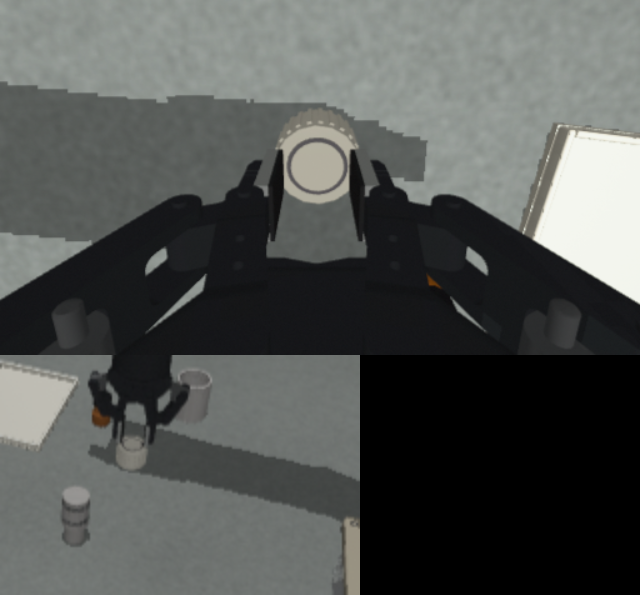

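Run:
```python
from h import *
p=camera("wrist"); W=world(p); s=camera("side"); S=world(s)
sc=0.8
for (x,y) in [(275,165),(357,165),(275,200),(360,200),(275,232),(360,235),(316,165)]:
    r,c=int(100+y*.8),int(x*.8); print((x,y),W[r,c].round(4))
m=(np.abs(S[...,0]-.404)<.06)&(np.abs(S[...,1]+.18)<.06)&(s["color"].max(-1)<60)&(S[...,2]>0)
P=S[m]; 
for a,b in((0,.01),(.01,.02),(.02,.03),(.03,.04),(.04,.05)):
    Q=P[(P[:,2]>=a)&(P[:,2]<b)]
    if len(Q):print(a,len(Q),Q.min(0).round(3),Q.max(0).round(3))
C=np.array(p["cam_to_world"]); print(C.round(3).tolist())
```

```text
(275, 165) [ 0.3885 -0.1603  0.057 ]
(357, 165) [ 0.42  -0.16   0.058]
(275, 200) [ 0.3893 -0.1698  0.0669]
(360, 200) [ 0.4197 -0.1661  0.0735]
(275, 232) [ 0.3893 -0.1809  0.07  ]
(360, 235) [ 0.42   -0.1797  0.0741]
(316, 165) [ 0.404  -0.1718  0.032 ]
0.02 1 [ 0.39  -0.178  0.028] [ 0.39  -0.178  0.028]
0.03 2 [ 0.419 -0.176  0.039] [ 0.419 -0.161  0.04 ]
0.04 11 [ 0.376 -0.173  0.041] [ 0.431 -0.159  0.05 ]
[[1.0, 0.004, -0.001, 0.404], [-0.004, 0.965, 0.262, -0.105], [0.002, -0.262, 0.965, 0.178], [0.0, 0.0, 0.0, 1.0]]
```

Run:
```python
from h import *
for n in("wrist","side","top"):
    p=camera(n); W=world(p)
    m=(np.abs(W[...,0]-.404)<.05)&(np.abs(W[...,1]+.17)<.04)&(p["color"].max(-1)<70)&(W[...,2]>.025)&(W[...,2]<.1)
    m&=~((np.hypot(W[...,0]-.405,W[...,1]+.172)<.024)&(W[...,2]<.033))
    P=W[m]; print(n,len(P),"z pct",np.percentile(P[:,2],[0,1,3,10,30]).round(4))
    L=P[P[:,2]<np.percentile(P[:,2],5)]; print(L[:8].round(3).tolist())
st()
```

```text
wrist 10042 z pct [0.0363 0.0444 0.0502 0.065  0.0857]
[[0.388, -0.16, 0.043], [0.388, -0.16, 0.042], [0.389, -0.16, 0.043], [0.389, -0.161, 0.04], [0.42, -0.16, 0.042], [0.42, -0.16, 0.042], [0.421, -0.16, 0.043], [0.388, -0.16, 0.044]]
side 253 z pct [0.0404 0.0433 0.0448 0.0528 0.0767]
[[0.432, -0.165, 0.045], [0.429, -0.163, 0.047], [0.426, -0.166, 0.045], [0.419, -0.173, 0.041], [0.428, -0.163, 0.043], [0.42, -0.16, 0.047], [0.42, -0.16, 0.044], [0.419, -0.16, 0.04]]
top 32 z pct [0.0521 0.0535 0.0564 0.0727 0.0867]
[[0.376, -0.163, 0.057], [0.377, -0.166, 0.052]]
{'clock': 3.633, 'position': [0.404, -0.171, 0.004], 'ee_rot': [0.501, 0.499, -0.501, 0.499], 'ft_force': [-1.004, -0.524, -0.249], 'grip_width': 0.353, 'joint_pos': [0.749, 0.186, -0.478, 2.116, 0.112, 0.863, 0.202]}
```

Request:
step_arm(increments=[[0.065,0,0,0.02,0],[0.065,0,0,0.03,0],[0.065,0,0,0.03,0],[0.065,0,0,0,0],[0.065,0,0,0,0]])

```text
clock: 4.05
position: [0.4051, -0.1718, 0.0856]
ee_rot: [0.501, 0.498, -0.501, 0.5]
ft_force: [-0.2, 0.2, -0.2]
grip_width: 0.763
```

Both cameras put the fingertips about 33 mm higher than the reported TCP: about 37 mm real against 4 mm reported. They closed in the air just above the cap. I'll trust the cameras, open again, and go lower while watching the force.

Request:
step_arm(increments=[[0.065,0,0,-0.03,0],[0.065,0,0,-0.03,0],[0.065,0,0,-0.02,0],[0.065,0,0,-0.01,0],[0.065,0,0,-0.01,0],[0.065,0,0,0,0],[0.065,0,0,0,0]])

```text
clock: 4.63
position: [0.4042, -0.1711, -0.0158]
ee_rot: [0.501, 0.499, -0.501, 0.499]
ft_force: [-0.4, -0.9, 0.7]
grip_width: 0.756
```

```bash
cat >> h.py <<'E'
def tip(x,y):
    for n in("wrist","side"):
        p=camera(n); W=world(p)
        m=(np.abs(W[...,0]-x)<.06)&(np.abs(W[...,1]-y)<.03)&(p["color"].max(-1)<50)&(W[...,2]>.006)&(W[...,2]<.1)
        P=W[m]; L=P[P[:,2]<np.percentile(P[:,2],3)]; print(n,len(P),np.percentile(P[:,2],[0,1,3,10]).round(4),L[::max(1,len(L)//5)].round(3).tolist())
E
python3 - <<'E'
from h import *
tip(.405,-.171); st(); save(camera("side"),"s2")
im=cv2.imread("pics/s2.png")[120:330,330:600]; cv2.imwrite("pics/s2c.png",cv2.resize(im,None,fx=2.5,fy=2.5))
E
```

```text
wrist 22999 [0.0214 0.0303 0.0388 0.0625] [[0.371, -0.16, 0.028], [0.437, -0.163, 0.034], [0.447, -0.164, 0.036], [0.437, -0.169, 0.035], [0.372, -0.174, 0.034]]
side 335 [0.0259 0.0292 0.0342 0.0477] [[0.448, -0.166, 0.034], [0.437, -0.17, 0.029], [0.438, -0.158, 0.031], [0.358, -0.165, 0.034], [0.363, -0.165, 0.029], [0.371, -0.163, 0.026]]
{'clock': 4.733, 'position': [0.405, -0.171, -0.015], 'ee_rot': [0.501, 0.499, -0.501, 0.5], 'ft_force': [0.181, 0.435, 0.264], 'grip_width': 0.763, 'joint_pos': [0.744, 0.223, -0.476, 2.127, 0.139, 0.819, 0.18]}
```

View pics/s2c.png

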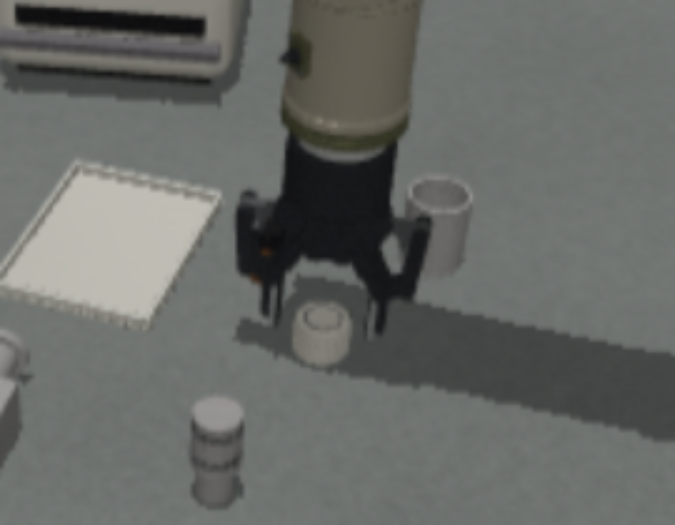

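The side view shows the open fingers straddling the cap at crop px (320,330), with tips about 22 mm up and reported z at -0.0155. I'll go 13 mm lower and close.

Request:
step_arm(increments=[[0.065,0,-0.001,-0.007,0],[0.065,0,0,-0.006,0],[0.065,0,0,0,0],[0.03,0,0,0,0],[0.03,0,0,0,0],[0.03,0,0,0,0],[0.03,0,0,0,0],[0.03,0,0,0,0],[0.03,0,0,0,0]], force=40)

```text
clock: 5.53
position: [0.4042, -0.1722, -0.0286]
ee_rot: [0.501, 0.499, -0.501, 0.499]
ft_force: [-1.5, 1.8, 5.9]
grip_width: 0.465
```

Gripped at 39.7 mm. Lifting and carrying it to the far half of the cap tray.

Request:
step_arm(increments=[[0.03,0,0,0.03,0],[0.03,0,0,0.035,0],[0.03,0,0,0.035,0],[0.03,0.03,-0.02,0,0],[0.03,0.03,-0.02,0,0],[0.03,0.03,-0.02,0,0],[0.03,0.03,-0.02,0,0],[0.03,0.03,-0.02,0,0],[0.03,0.03,-0.021,-0.02,0],[0.03,0,0,-0.03,0],[0.03,0,0,0,0],[0.03,0,0,0,0]])

```text
clock: 6.53
position: [0.5825, -0.2922, 0.0192]
ee_rot: [-0.5, -0.501, 0.501, -0.498]
ft_force: [0.6, -0.3, 0.2]
grip_width: 0.464
```

Request:
step_arm(increments=[[0.03,0,0,-0.02,0],[0.03,0,0,-0.012,0],[0.03,0,0,-0.007,0],[0.03,0,0,-0.003,0],[0.03,0,0,0,0],[0.03,0,0,0,0]])

```text
clock: 7.03
position: [0.5843, -0.2933, -0.02]
ee_rot: [0.501, 0.499, -0.501, 0.5]
ft_force: [-0.2, 0.2, 0.6]
grip_width: 0.465
```

Request:
step_arm(increments=[[0.03,0,0,-0.002,0],[0.03,0,0,-0.0015,0],[0.03,0,0,0,0],[0.06,0,0,0,0],[0.06,0,0,0,0],[0.06,0,0,0,0],[0.06,0,0,0,0],[0.06,0,0,0.03,0],[0.06,0,0,0.04,0],[0.065,0,0,0.04,0],[0.065,0,0,0,0]])

```text
clock: 7.95
position: [0.5883, -0.2946, 0.0947]
ee_rot: [0.502, 0.495, -0.499, 0.503]
ft_force: [1.5, -1.0, 1.2]
grip_width: 0.757
```

Request:
step_arm(increments=[[0.065,-0.013,0.0415,0,0],[0.065,-0.013,0.0395,0,0],[0.065,-0.013,0.0395,0,0],[0.065,-0.013,0.0395,0,0],[0.065,-0.013,0.0395,0,0],[0.065,-0.013,0.0395,0,0],[0.065,-0.013,0.0395,0,0],[0.065,-0.013,0.0395,0,0],[0.065,-0.013,0.0395,0,0],[0.065,-0.013,0.0395,0,0],[0.065,-0.013,0.0395,0,0],[0.065,-0.004,0.03,0,0]])

```text
clock: 8.95
position: [0.4356, 0.1748, 0.086]
ee_rot: [0.5, 0.5, -0.5, 0.5]
ft_force: [1.5, 0.5, 0.8]
grip_width: 0.758
```

Run:
```python
from h import *
t=camera("top"); W=world(t); find(t,"cap_a_mid",W); find(t,"cap_tray",W)
p=camera("wrist"); W=world(p); find(p,"cap_b_mid",W); st()
```

```text
cap_a_mid p0.82 px [171. 390.] n 270 ztop 0.039 mec [ 0.584 -0.292  0.02 ] mid [ 0.584 -0.291] col [189. 186. 182.]
cap_tray p0.70 px [171. 370.] n 3684 ztop 0.015 mec [ 0.588 -0.256  0.109] mid [ 0.589 -0.256] col [212. 210. 208.]
cap_tray p0.53 px [148. 268.] n 1486 ztop 0.049 mec [ 0.635 -0.006  0.083] mid [ 0.633 -0.006] col [156. 149. 147.]
cap_b_mid p0.69 px [193. 253.] n 1819 ztop 0.032 mec [0.437 0.172 0.02 ] mid [0.437 0.172] col [151. 148. 136.]
{'clock': 9.2, 'position': [0.438, 0.171, 0.086], 'ee_rot': [-0.501, -0.499, 0.501, -0.499], 'ft_force': [0.17, -0.621, 0.204], 'grip_width': 0.759, 'joint_pos': [0.242, 0.163, -0.755, 1.963, 0.128, 1.063, -0.572]}
```

Cap A lies in the tray as intended, with its top at 39 mm. The second cap is right under the tool.

Request:
step_arm(increments=[[0.065,-0.001,0.001,-0.035,0],[0.065,0,0,-0.035,0],[0.065,0,0,-0.025,0],[0.065,0,0,-0.01,0],[0.065,0,0,-0.008,0],[0.065,0,0,0,0],[0.03,0,0,0,0],[0.03,0,0,0,0],[0.03,0,0,0,0],[0.03,0,0,0,0],[0.03,0,0,0,0],[0.03,0,0,0,0]])

```text
clock: 10.2
position: [0.4378, 0.1728, -0.0257]
ee_rot: [0.502, 0.499, -0.5, 0.5]
ft_force: [-1.0, -0.3, 5.0]
grip_width: 0.468
```

Request:
step_arm(increments=[[0.03,0,0,0.035,0],[0.03,0,0,0.035,0],[0.03,0,0,0.035,0],[0.03,0.0155,-0.0385,0.01,0],[0.03,0.0155,-0.0385,0,0],[0.03,0.0155,-0.0385,0,0],[0.03,0.0155,-0.0385,0,0],[0.03,0.0155,-0.0385,0,0],[0.03,0.0155,-0.0385,0,0],[0.03,0.0155,-0.0385,0,0],[0.03,0.0155,-0.0385,0,0],[0.03,0.0155,-0.0385,0,0]])

```text
clock: 11.2
position: [0.5766, -0.1754, 0.089]
ee_rot: [0.501, 0.498, -0.5, 0.5]
ft_force: [1.1, 0.4, -0.6]
grip_width: 0.466
```

Request:
step_arm(increments=[[0.03,0.0155,-0.0385,0,0],[0.03,0,-0.007,-0.03,0],[0.03,0,0,-0.03,0],[0.03,0,0,-0.03,0],[0.03,0,0,-0.012,0],[0.03,0,0,0,0],[0.03,0,0,0,0]])

```text
clock: 11.78
position: [0.5918, -0.2184, -0.0133]
ee_rot: [0.501, 0.499, -0.5, 0.5]
ft_force: [0.6, -0.4, 0.5]
grip_width: 0.466
```

Request:
step_arm(increments=[[0.03,0,0,-0.005,0],[0.03,0,0,-0.003,0],[0.03,0,0,0,0],[0.03,0,0,0,0],[0.06,0,0,0,0],[0.06,0,0,0,0],[0.06,0,0,0,0],[0.06,0,0,0,0],[0.06,0,0,0.03,0],[0.07,0,0,0.04,0],[0.07,0,0,0.04,0],[0.07,-0.03,-0.01,0,0]])

```text
clock: 12.78
position: [0.5693, -0.226, 0.0961]
ee_rot: [0.502, 0.497, -0.496, 0.505]
ft_force: [1.3, 0.2, 1.4]
grip_width: 0.82
```

Request:
step_arm(increments=[[0.07,-0.038,-0.0125,0,0],[0.07,-0.038,-0.0125,0,0],[0.07,-0.038,-0.0125,0,0],[0.07,-0.038,-0.0125,0,0],[0.07,-0.038,-0.0125,0,0],[0.07,-0.036,-0.0125,0,0],[0.07,0,0,0,0],[0.07,0,0,0,0]])

```text
clock: 13.45
position: [0.3333, -0.3046, 0.0877]
ee_rot: [-0.501, -0.498, 0.502, -0.498]
ft_force: [0.9, 0.1, 0.1]
grip_width: 0.823
```

Run:
```python
from h import *
t=camera("top"); W=world(t); find(t,"cap_a_mid",W); find(t,"cup_a_mid",W)
p=camera("wrist"); W=world(p); find(p,"cup_b_mid",W); st()
im=np.hstack([t["color"],p["color"]]); cv2.imwrite("pics/m3.png",cv2.resize(im,(800,300))[...,::-1])
```

```text
cap_a_mid p0.77 px [173. 388.] n 300 ztop 0.038 mec [ 0.584 -0.291  0.02 ] mid [ 0.583 -0.291] col [192. 189. 185.]
cup_a_mid p0.97 px [276. 393.] n 555 ztop 0.066 mec [ 0.336 -0.301  0.025] mid [ 0.335 -0.301] col [101.  96.  95.]
cup_a_mid p0.33 px [146. 268.] n 1361 ztop 0.049 mec [ 0.634 -0.006  0.084] mid [ 0.633 -0.006] col [163. 155. 153.]
{'clock': 13.7, 'position': [0.336, -0.303, 0.087], 'ee_rot': [0.5, 0.5, -0.5, 0.5], 'ft_force': [-0.263, 0.289, 0.11], 'grip_width': 0.818, 'joint_pos': [1.038, 0.08, -0.418, 2.016, 0.037, 1.052, 0.603]}
```

View pics/m3.png

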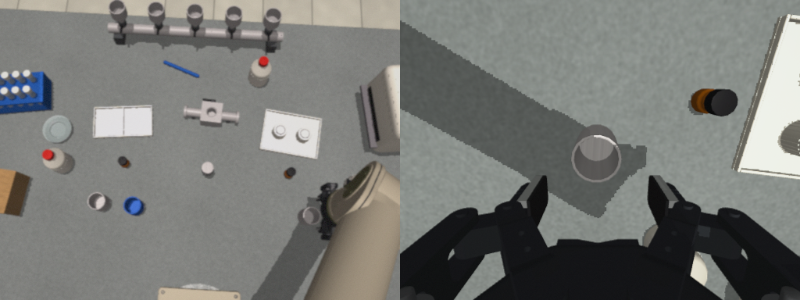

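Both caps lie side by side in the cap tray at px (279,131) and (303,134). The wrist view shows the steel cup centred ahead. Going down onto it.

Request:
step_arm(increments=[[0.07,0,0.002,-0.03,0],[0.07,0,0,-0.03,0],[0.07,0,0,-0.025,0],[0.07,0,0,-0.015,0],[0.07,0,0,0,0],[0.07,0,0,0,0],[0.035,0,0,0,0],[0.035,0,0,0,0],[0.035,0,0,0,0],[0.035,0,0,0,0],[0.035,0,0,0,0],[0.035,0,0,0,0]], force=50)

```text
clock: 14.7
position: [0.3363, -0.3022, -0.0111]
ee_rot: [0.501, 0.498, -0.501, 0.5]
ft_force: [0.0, 1.2, 7.1]
grip_width: 0.568
```

Request:
step_arm(increments=[[0.035,0,0,0.03,0],[0.035,0,0,0.04,0],[0.035,0,0,0.04,0],[0.035,0.0177,0.0351,0.01,0],[0.035,0.0177,0.0351,0,0],[0.035,0.0177,0.0351,0,0],[0.035,0.0177,0.0351,0,0],[0.035,0.0177,0.0351,0,0],[0.035,0.0177,0.0351,0,0],[0.035,0.0177,0.0351,0,0],[0.035,0.0177,0.0351,0,0],[0.035,0.0177,0.0351,0,0]])

```text
clock: 15.7
position: [0.4952, 0.016, 0.1082]
ee_rot: [0.501, 0.499, -0.501, 0.5]
ft_force: [1.2, -0.7, -1.9]
grip_width: 0.567
```

Request:
step_arm(increments=[[0.035,0.0177,0.0351,0,0],[0.035,0.0177,0.0351,0,0],[0.035,0.0177,0.0351,0,0],[0.035,0.0177,0.0351,0,0],[0.035,0.0177,0.0351,0,0],[0.035,0.0177,0.0351,-0.02,0],[0.035,0,0,-0.03,0],[0.035,0,0,-0.02,0],[0.035,0,0,0,0],[0.035,0,0,0,0]])

```text
clock: 16.53
position: [0.5992, 0.2225, 0.0383]
ee_rot: [-0.5, -0.499, 0.501, -0.499]
ft_force: [0.1, 0.4, -1.3]
grip_width: 0.569
```

Request:
step_arm(increments=[[0.035,0.002,0.003,-0.025,0],[0.035,0,0,-0.012,0],[0.035,0,0,-0.005,0],[0.035,0,0,0,0],[0.035,0,0,0,0]])

```text
clock: 16.95
position: [0.6021, 0.2259, -0.0024]
ee_rot: [0.501, 0.499, -0.501, 0.499]
ft_force: [-0.6, -0.2, -1.0]
grip_width: 0.563
```

Request:
step_arm(increments=[[0.035,0,0,-0.003,0],[0.035,0,0,-0.0015,0],[0.035,0,0,0,0],[0.035,0,0,0,0],[0.066,0,0,0,0],[0.066,0,0,0,0],[0.066,0,0,0,0],[0.066,0,0,0,0],[0.066,0,0,0.03,0],[0.066,0,0,0.04,0],[0.066,0,0,0.04,0],[0.07,0,0,0,0]])

```text
clock: 17.95
position: [0.605, 0.2285, 0.1104]
ee_rot: [0.504, 0.498, -0.497, 0.501]
ft_force: [1.1, 0.6, 0.3]
grip_width: 0.822
```

Request:
step_arm(increments=[[0.07,-0.0375,0.0116,0,0],[0.07,-0.0375,0.0116,0,0],[0.07,-0.0375,0.0116,0,0],[0.07,-0.0375,0.0116,0,0],[0.07,-0.0375,0.0116,0,0],[0.07,-0.0375,0.0116,0,0],[0.07,-0.0375,0.0116,0,0],[0.07,0,0,-0.02,0],[0.07,0,0,0,0]])

```text
clock: 18.7
position: [0.337, 0.3068, 0.0804]
ee_rot: [0.499, 0.499, -0.5, 0.501]
ft_force: [0.7, -0.6, -0.7]
grip_width: 0.819
```

Run:
```python
from h import *
p=camera("wrist"); W=world(p); find(p,"cup_b_mid",W); st()
t=camera("top"); W=world(t); find(t,"cup_a_mid",W); 
im=np.hstack([t["color"],p["color"]]); cv2.imwrite("pics/m4.png",cv2.resize(im,(800,300))[...,::-1])
```

```text
cup_b_mid p0.84 px [286. 249.] n 2206 ztop 0.064 mec [0.335 0.266 0.052] mid [0.335 0.268] col [ 18.  54. 116.]
cup_b_mid p0.67 px [197. 258.] n 3900 ztop 0.065 mec [0.341 0.307 0.025] mid [0.341 0.307] col [138. 135. 132.]
{'clock': 18.8, 'position': [0.339, 0.307, 0.082], 'ee_rot': [-0.501, -0.499, 0.501, -0.499], 'ft_force': [0.21, -0.061, -0.513], 'grip_width': 0.816, 'joint_pos': [0.087, 0.178, -0.974, 1.988, 0.169, 1.06, -0.966]}
cup_a_mid p0.67 px [147. 170.] n 556 ztop 0.071 mec [0.602 0.226 0.025] mid [0.602 0.226] col [126. 121. 120.]
cup_a_mid p0.67 px [171. 389.] n 278 ztop 0.039 mec [ 0.583 -0.291  0.02 ] mid [ 0.584 -0.292] col [192. 189. 186.]
```

View pics/m4.png

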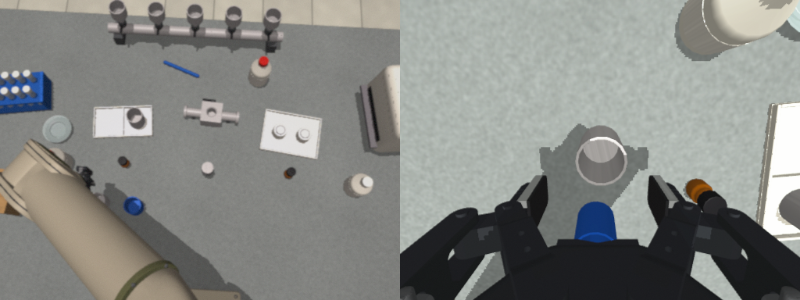

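The first cup stands in the right bay at px (136,117). The steel cup is ahead of the fingers, with the blue one behind and clear of them. Grasping.

Request:
step_arm(increments=[[0.07,0.003,0,-0.03,0],[0.07,0,0,-0.03,0],[0.07,0,0,-0.02,0],[0.07,0,0,-0.013,0],[0.07,0,0,0,0],[0.07,0,0,0,0],[0.035,0,0,0,0],[0.035,0,0,0,0],[0.035,0,0,0,0],[0.035,0,0,0,0],[0.035,0,0,0,0],[0.035,0,0,0,0]])

```text
clock: 19.9
position: [0.3431, 0.3079, -0.0095]
ee_rot: [0.502, 0.499, -0.5, 0.499]
ft_force: [-2.2, -1.3, 7.7]
grip_width: 0.582
```

Request:
step_arm(increments=[[0.035,0,0,0,0],[0.035,0,0,0.03,0],[0.035,0,0,0.035,0],[0.035,0,0,0.035,0],[0.035,0.036,0.001,0,0],[0.035,0.036,0.001,0,0],[0.035,0.036,0.001,0,0],[0.035,0.036,0.001,0,0],[0.035,0.036,0.001,0,0],[0.035,0.036,0.001,0,0],[0.035,0.036,0.001,0,0],[0.035,0,0,0,0]])

```text
clock: 20.9
position: [0.6009, 0.3113, 0.0886]
ee_rot: [0.503, 0.497, -0.502, 0.498]
ft_force: [-0.0, -0.7, -1.7]
grip_width: 0.579
```

Request:
step_arm(increments=[[0.035,0,0,-0.025,0],[0.035,0,0,-0.03,0],[0.035,0,0,-0.02,0],[0.035,0,0,-0.015,0],[0.035,0,0,0,0],[0.035,0,0,0,0]])

```text
clock: 21.4
position: [0.5944, 0.3142, -0.0004]
ee_rot: [0.501, 0.499, -0.501, 0.499]
ft_force: [0.4, 0.2, -0.9]
grip_width: 0.58
```

Request:
step_arm(increments=[[0.035,0,0,-0.003,0],[0.035,0,0,-0.0015,0],[0.035,0,0,0,0],[0.035,0,0,0,0],[0.066,0,0,0,0],[0.066,0,0,0,0],[0.066,0,0,0,0],[0.066,0,0,0,0],[0.066,0,0,0.03,0],[0.066,0,0,0.04,0],[0.066,0,0,0.04,0],[0.066,0,0,0,0]])

```text
clock: 22.4
position: [0.5971, 0.3172, 0.1134]
ee_rot: [0.505, 0.498, -0.497, 0.5]
ft_force: [0.0, 0.5, 1.5]
grip_width: 0.773
```

Request:
step_arm(increments=[[0.06,-0.0158,-0.0351,0,0],[0.06,-0.0158,-0.0351,0,0],[0.06,-0.0158,-0.0351,0,0],[0.06,-0.0158,-0.0351,0,0],[0.06,-0.0158,-0.0351,0,0],[0.06,-0.0158,-0.0351,0,0],[0.06,-0.0158,-0.0351,0,0],[0.06,-0.0158,-0.0351,0,0],[0.06,-0.0158,-0.0351,0,0],[0.06,0,0,0,0],[0.06,0,0,0,0]])

```text
clock: 23.32
position: [0.4515, -0.0041, 0.1047]
ee_rot: [-0.502, -0.497, 0.502, -0.499]
ft_force: [0.3, 1.1, -0.7]
grip_width: 0.703
```

Run:
```python
from h import *
p=camera("wrist"); W=world(p); find(p,"plug_mid",W); st(); find(p,"port",W)
t=camera("top"); Wt=world(t); find(t,"cup_a_mid",Wt); find(t,"plug_mid",Wt)
m=(np.hypot(Wt[...,0]-.594,Wt[...,1]-.315)<.03)&(Wt[...,2]>.065); print("cupL top",Wt[m].min(0),Wt[m].max(0))
im=np.hstack([t["color"],p["color"]]); cv2.imwrite("pics/m5.png",cv2.resize(im,(800,300))[...,::-1])
```

```text
plug_mid p0.78 px [196. 253.] n 1752 ztop 0.078 mec [ 0.453 -0.003  0.017] mid [ 0.453 -0.003] col [142. 139. 136.]
{'clock': 23.417, 'position': [0.452, -0.001, 0.105], 'ee_rot': [0.501, 0.499, -0.5, 0.5], 'ft_force': [-0.992, -0.139, 0.015], 'grip_width': 0.705, 'joint_pos': [0.72, 0.098, -0.841, 1.981, 0.082, 1.095, -0.159]}
port p0.66 px [182. 443.] n 11182 ztop 0.047 mec [ 0.601 -0.002  0.092] mid [ 0.589 -0.006] col [184. 182. 179.]
cup_a_mid p0.83 px [150. 173.] n 499 ztop 0.071 mec [0.601 0.226 0.025] mid [0.602 0.226] col [117. 112. 110.]
cupL top [0.5698888  0.28981238 0.06506086] [0.61882724 0.33798361 0.07369391]
```

View pics/m5.png

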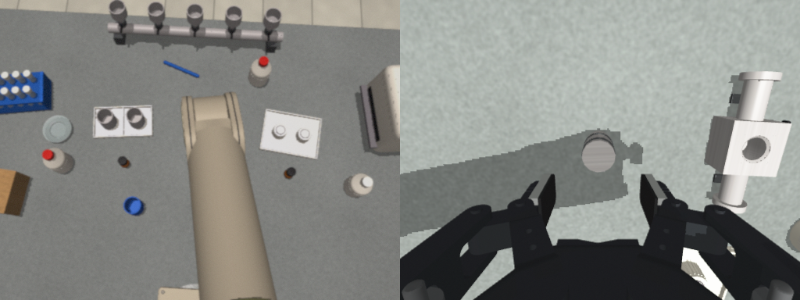

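Both cups stand one in each bay at px (107,118) and (136,117). The plug is centred ahead of the fingers at (599,155), and the port is at (757,149). Grasping the plug's head.

Request:
step_arm(increments=[[0.06,0.001,-0.001,-0.03,0],[0.06,0,0,-0.03,0],[0.06,0,0,-0.025,0],[0.06,0,0,-0.015,0],[0.06,0,0,0,0],[0.06,0,0,0,0],[0.02,0,0,0,0],[0.02,0,0,0,0],[0.02,0,0,0,0],[0.02,0,0,0,0],[0.02,0,0,0,0],[0.02,0,0,0,0]], force=70)

```text
clock: 24.62
position: [0.454, -0.0025, 0.0059]
ee_rot: [0.501, 0.499, -0.5, 0.5]
ft_force: [-1.2, 0.2, 4.7]
grip_width: 0.385
```

Request:
step_arm(increments=[[0.02,0,0,0,0],[0.02,0,0,0.02,0],[0.02,0,0,0.03,0],[0.02,0,0,0.03,0],[0.02,0.02,0,0,0],[0.02,0.02,0,0,0],[0.02,0,0,0,0],[0.02,0,0,0,0],[0.02,0,0,0,0]])

```text
clock: 25.37
position: [0.4924, -0.0024, 0.0845]
ee_rot: [-0.501, -0.499, 0.501, -0.499]
ft_force: [-0.3, 1.4, -2.5]
grip_width: 0.382
```

```bash
cat >> h.py <<'E'
def port(p,W,c=(.633,-.004)):
    # top-face pixels; hole = enclosed non-top pixels near centre -> circle on the top plane
    m=((W[...,2]>.040)&(W[...,2]<.052)&(np.hypot(W[...,0]-c[0],W[...,1]-c[1])<.05)).astype(np.uint8)
    cs,hi=cv2.findContours(m,cv2.RETR_CCOMP,cv2.CHAIN_APPROX_NONE)
    for k,h in zip(cs,hi[0]):
        if h[3]>=0 and len(k)>15:
            q=k[:,0]; P=W[q[:,1],q[:,0]]; (a,b),r=cv2.minEnclosingCircle(P[:,:2].astype(np.float32))
            A=np.c_[2*P[:,:2],np.ones(len(P))]; s=np.linalg.lstsq(A,(P[:,:2]**2).sum(1),rcond=None)[0]
            print("hole n",len(k),"mec",np.round([a,b,r],4),"fit",s[:2].round(4),np.sqrt(s[2]+s[0]**2+s[1]**2).round(4),"z",P[:,2].mean().round(4))
    k=max(cs,key=cv2.contourArea)[:,0]; print("outer",cv2.minAreaRect(W[k[:,1],k[:,0]][:,:2].astype(np.float32)))
E
python3 - <<'E'
from h import *
for n in("wrist","side","top"):
    p=camera(n); W=world(p); print(n); port(p,W)
    if n!="top": find(p,"plug_mid",W)
    if n=="wrist": save(p,"w6",1.2)
st()
E
```

```text
wrist
hole n 93 mec [ 0.6332 -0.0055  0.015 ] fit [ 0.6332 -0.0058] 0.014 z 0.0424
outer ((0.6341149210929871, -0.006115321069955826), (0.06451298296451569, 0.06590713560581207), 86.24020385742188)
plug_mid p0.70 px [258. 251.] n 6206 ztop 0.156 mec [ 0.493 -0.003  0.017] mid [ 0.493 -0.003] col [136. 134. 131.]
side
hole n 29 mec [ 0.632  -0.0019  0.0191] fit [ 0.6316 -0.0023] 0.0159 z 0.0432
outer ((0.6326268315315247, -0.0036918073892593384), (0.06867208331823349, 0.06672582775354385), 86.67837524414062)
plug_mid p0.57 px [195. 206.] n 1136 ztop 0.046 mec [ 0.629 -0.024  0.06 ] mid [ 0.633 -0.026] col [125. 124. 123.]
plug_mid p0.56 px [172. 260.] n 332 ztop 0.155 mec [ 0.492 -0.001  0.018] mid [ 0.493 -0.001] col [92. 91. 90.]
topTraceback (most recent call last):
  File "<stdin>", line 3, in <module>
  File "h.py", line 27, in port
    for k,h in zip(cs,hi[0]):
                      ~~^^^
TypeError: 'NoneType' object is not subscriptable
```

View pics/w6.png

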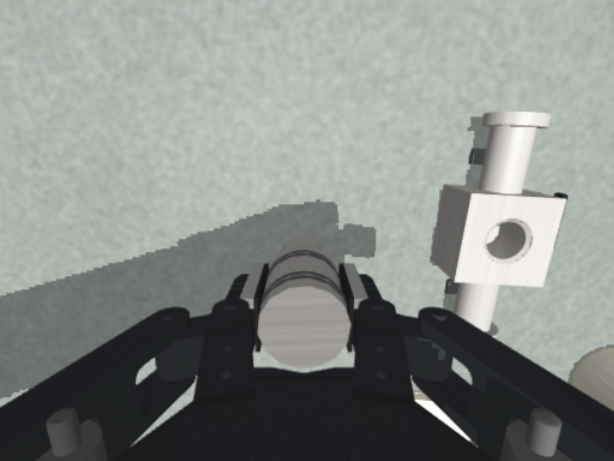

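The plug is held straight at px (305,325) and the port is open at (508,240). The wrist and side cameras agree on the relative shift: about +0.140 in x and -0.003 in y.

Request:
step_arm(increments=[[0.02,0.03,-0.001,0,0],[0.02,0.03,-0.001,0,0],[0.02,0.03,-0.001,0,0],[0.02,0.03,0,0,0],[0.02,0.02,0,0,0],[0.02,0,0,0,0],[0.02,0,0,0,0],[0.02,0,0,-0.015,0],[0.02,0,0,-0.01,0],[0.02,0,0,0,0],[0.02,0,0,0,0],[0.02,0,0,0,0]])

```text
clock: 26.62
position: [0.6328, -0.0057, 0.0601]
ee_rot: [0.501, 0.499, -0.501, 0.499]
ft_force: [-0.3, 0.4, -2.0]
grip_width: 0.385
```

Run:
```python
from h import *
p=camera("wrist"); W=world(p); find(p,"plug_mid",W)
m=((W[...,2]>.040)&(W[...,2]<.052)&(np.hypot(W[...,0]-.633,W[...,1]+.004)<.05))
print("block pts",m.sum(),W[m].min(0),W[m].max(0))
for _ in range(3): st(); camera("side")
save(camera("side"),"s7"); im=cv2.imread("pics/s7.png")[180:360,220:420]; cv2.imwrite("pics/s7c.png",cv2.resize(im,None,fx=3,fy=3))
```

```text
plug_mid p0.74 px [259. 248.] n 6183 ztop 0.132 mec [ 0.633 -0.006  0.017] mid [ 0.633 -0.006] col [133. 131. 128.]
block pts 3841 [ 0.60126553 -0.0217868   0.04001085] [0.66776506 0.02816094 0.04794894]
{'clock': 26.717, 'position': [0.633, -0.006, 0.06], 'ee_rot': [0.501, 0.499, -0.501, 0.5], 'ft_force': [0.111, 0.352, -2.596], 'grip_width': 0.381, 'joint_pos': [0.483, 0.568, -0.735, 1.565, 0.404, 1.165, -0.338]}
{'clock': 26.767, 'position': [0.633, -0.006, 0.06], 'ee_rot': [0.501, 0.499, -0.501, 0.5], 'ft_force': [0.072, -0.042, -2.433], 'grip_width': 0.379, 'joint_pos': [0.483, 0.568, -0.735, 1.565, 0.404, 1.165, -0.338]}
{'clock': 26.817, 'position': [0.633, -0.006, 0.06], 'ee_rot': [0.501, 0.499, -0.501, 0.499], 'ft_force': [-0.685, 0.288, -1.719], 'grip_width': 0.379, 'joint_pos': [0.483, 0.569, -0.734, 1.565, 0.404, 1.164, -0.338]}
```

View pics/s7c.png

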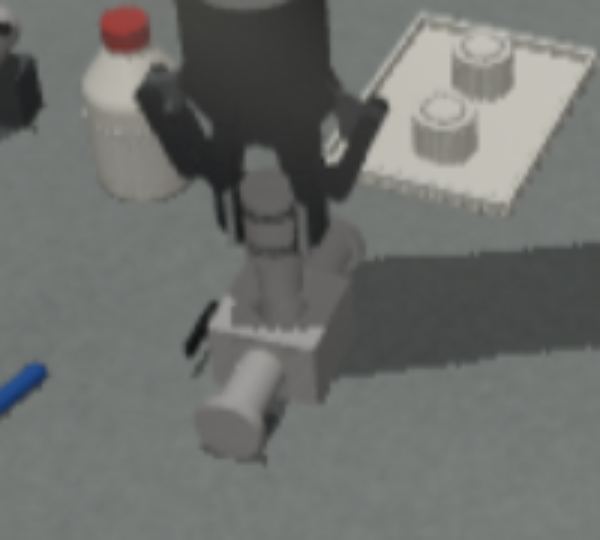

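The plug hangs upright over the port, foot about 9 mm above the block at crop px (280,310). Easing it in.

Request:
step_arm(increments=[[0.02,0,0,-0.004,0],[0.02,0,0,-0.003,0],[0.02,0,0,-0.003,0],[0.02,0,0,-0.002,0],[0.02,0,0,-0.002,0],[0.02,0,0,-0.002,0],[0.02,0,0,0,0],[0.02,0,0,0,0]])

```text
clock: 27.58
position: [0.6334, -0.0056, 0.0434]
ee_rot: [0.501, 0.499, -0.5, 0.499]
ft_force: [5.2, 0.1, -4.9]
grip_width: 0.387
```

Request:
step_arm(increments=[[0.02,0.0005,0,-0.003,0],[0.02,0,0,-0.003,0],[0.02,0,0,-0.003,0],[0.02,0,0,-0.003,0],[0.02,0,0,0,0],[0.02,0,0,0,0]])

```text
clock: 28.08
position: [0.6335, -0.0056, 0.0311]
ee_rot: [0.501, 0.499, -0.501, 0.499]
ft_force: [4.4, -0.1, -3.6]
grip_width: 0.383
```

Request:
step_arm(increments=[[0.02,0.0005,0,-0.003,0],[0.02,0,0,-0.003,0],[0.02,0,0,-0.002,0],[0.02,0,0,-0.001,0],[0.02,0,0,-0.001,0],[0.02,0,0,0,0],[0.02,0,0,0,0]])

```text
clock: 28.67
position: [0.6337, -0.0056, 0.0214]
ee_rot: [-0.501, -0.499, 0.501, -0.499]
ft_force: [0.6, -0.2, -1.4]
grip_width: 0.383
```

Request:
step_arm(increments=[[0.02,0,0,-0.001,0],[0.02,0,0,-0.001,0],[0.02,0,0,0,0],[0.02,0,0,0,0]])

```text
clock: 29.0
position: [0.6339, -0.0056, 0.021]
ee_rot: [-0.501, -0.499, 0.501, -0.499]
ft_force: [-6.6, -0.8, 12.5]
grip_width: 0.379
```

Contact at 12.5 N upward with z stopped at 0.021, so the shoulder is seated. Releasing and clearing away.

Request:
step_arm(increments=[[0.05,0,0,0,0],[0.05,0,0,0,0],[0.05,0,0,0,0],[0.05,0,0,0,0],[0.05,0,0,0.02,0],[0.05,0,0,0.03,0],[0.06,0,0,0.03,0],[0.06,0,0,0.03,0],[0.06,-0.035,-0.01,0,0],[0.06,-0.035,-0.01,0,0],[0.06,-0.035,-0.01,0,0],[0.06,-0.035,-0.01,0,0]])

```text
clock: 30.0
position: [0.4923, -0.0459, 0.129]
ee_rot: [-0.501, -0.499, 0.501, -0.499]
ft_force: [-0.4, -0.9, 1.1]
grip_width: 0.701
```

Request:
step_arm(increments=[[0.06,-0.02,-0.035,0.02,0],[0.06,-0.02,-0.035,0.02,0],[0.06,-0.02,-0.035,0,0],[0.06,-0.02,-0.035,0,0],[0.06,-0.02,-0.035,0,0],[0.06,-0.02,-0.035,0,0],[0.06,0,-0.035,0,0],[0.06,0,-0.035,0,0],[0.06,0,-0.035,0,0],[0.06,0,0,0,0],[0.06,0,0,0,0]])

```text
clock: 30.92
position: [0.3763, -0.3569, 0.166]
ee_rot: [0.502, 0.499, -0.501, 0.498]
ft_force: [0.7, 1.2, 0.4]
grip_width: 0.702
```

Run:
```python
from h import *
st(); t=camera("top"); W=world(t); s=camera("side"); S=world(s)
for q in["cap_a_mid","cup_a_mid","plug_mid","vial_a_mid"]: find(t,q,W)
for n,c,lo in(("plug",(.633,-.006),.06),("capA",(.584,-.292),.03),("capB",(.592,-.219),.03),("cupA",(.602,.226),.06),("cupB",(.594,.315),.06),("vL",(.4647,.2502),.045),("vR",(.4612,-.2479),.045),("blue",(.335,.205),.055)):
    for k,w in(("top",W),("side",S)):
        P=w[(np.hypot(w[...,0]-c[0],w[...,1]-c[1])<.035)&(w[...,2]>lo)]
        if len(P): print(n,k,((P.min(0)+P.max(0))/2)[:2].round(4),"ztop",np.percentile(P[:,2],95).round(4),np.percentile(P[:,2],99).round(4))
cv2.imwrite("pics/m8.png",cv2.resize(np.vstack([t["color"][60:300],s["color"][60:340]]),(590,600))[...,::-1])
```

```text
{'clock': 30.917, 'position': [0.376, -0.357, 0.166], 'ee_rot': [0.502, 0.499, -0.501, 0.498], 'ft_force': [0.723, 1.198, 0.44], 'grip_width': 0.702, 'joint_pos': [1.174, 0.163, -0.549, 1.762, 0.089, 1.242, 0.596]}
cap_a_mid p0.58 px [172. 390.] n 310 ztop 0.038 mec [ 0.584 -0.292  0.02 ] mid [ 0.584 -0.292] col [191. 188. 185.]
cup_a_mid p0.72 px [149. 172.] n 501 ztop 0.070 mec [0.602 0.227 0.026] mid [0.602 0.226] col [122. 117. 115.]
plug_mid p0.60 px [139. 270.] n 251 ztop 0.095 mec [ 0.633 -0.005  0.016] mid [ 0.633 -0.005] col [150. 143. 141.]
vial_a_mid p0.43 px [223. 369.] n 180 ztop 0.055 mec [ 0.461 -0.248  0.013] mid [ 0.461 -0.248] col [68. 59. 53.]
plug top [ 0.6337 -0.0049] ztop 0.0951 0.0967
plug side [ 0.6335 -0.0032] ztop 0.0914 0.0923
capA top [ 0.5839 -0.2919] ztop 0.0384 0.0391
capA side [ 0.584  -0.2909] ztop 0.0355 0.0362
capB top [ 0.5929 -0.2173] ztop 0.0386 0.0398
capB side [ 0.5905 -0.2149] ztop 0.0355 0.0361
cupA top [0.6019 0.2257] ztop 0.071 0.073
cupA side [0.6013 0.2258] ztop 0.0684 0.0694
cupB top [0.5944 0.3135] ztop 0.0709 0.0729
cupB side [0.5937 0.3143] ztop 0.0691 0.0695
vL top [0.4647 0.2502] ztop 0.0553 0.0559
vL side [0.4643 0.2517] ztop 0.0508 0.0513
vR top [ 0.4611 -0.2481] ztop 0.0546 0.0559
vR side [ 0.4601 -0.2473] ztop 0.0499 0.0507
blue top [0.3352 0.2042] ztop 0.0685 0.0694
blue side [0.334 0.206] ztop 0.0645 0.0654
```

View pics/m8.png

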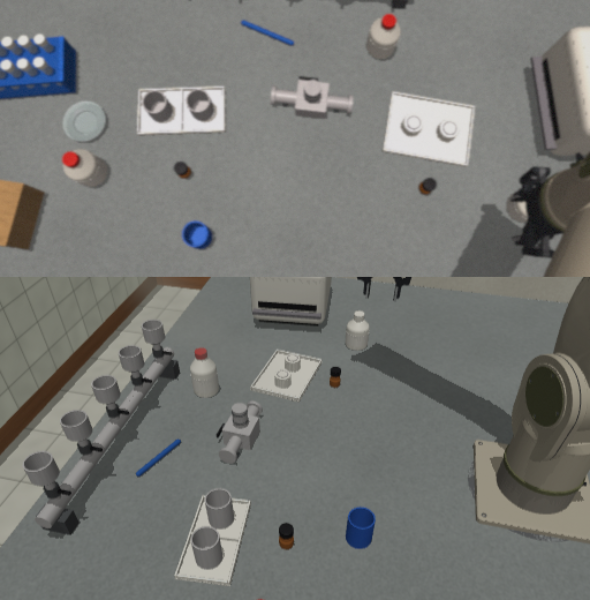

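```bash
python3 -c "
from workcell import ticket; print(ticket.hand_in())"
```

```text
the job is handed in; nothing more can be done
None
```

I handed the job in after about 31 s of robot time. I worked in the order asked: caps, then cups, then the plug.

**Last checks, top and side cameras:**
- **Caps:** both lie flat, side by side, in the plain tray. Their tops read 36–38 mm; 34 mm is expected, and the cameras read 1–4 mm high on everything.
- **Cups:** both steel cups stand upright, one in each bay, with tops at 68–71 mm against 68 mm expected.
- **Plug:** it is home in the port. It stopped with a 12.5 N contact. Its top read 91 mm in the side view, which matches fully seated, and 95 mm in the top view.
- **Left alone:** the vials and the blue cup are within about 2 mm of where they were. The gripper is clear and touching nothing.

**One disagreement:** the reported TCP height read about 33 mm lower than the fingertips seen by the cameras. Because of this, the first grasp closed in the air just above cap A without disturbing it. After that I set heights by the cameras. The cap, cup and plug grips that followed all closed on the part at about the right width.

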